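# Third hand at the clip-top jar

### The arm

A 6-joint arm with a two-finger parallel gripper is mounted at the origin on the work surface; the furniture and walls round the work are solid. World frame = base frame: x ahead of the robot, y to its left, z up, the work surface at z = 0. Lengths are in m, angles in degrees, forces in N, time in s.
With the tool pointing down it reaches from about 0.4 to 0.825 m from the base axis. Payload 7 kg.
Tool frame: the origin (TCP) lies on the front face of the gripper's body, between the roots of the fingers; the fingertips stand 66 mm ahead of it and the grasp point (between the pads) lies 47 mm ahead of it; z points along the fingers, y is the line along which they close (so a half turn about z gives the same grasp; the last joint's range is limited). The gripper opens to 88 mm and grips with 3 to 60 N. Pads are 19 mm wide; open, the fingers measure 130 mm over their backs; the gripper's body (78 mm by 193 mm) begins 47 mm behind the grasp point.
Start: joints at [-60.441, 20.546, 0.682, 0, -70.136, -16.507], TCP at [0.152, -0.658, 0.292] pointing down, gripper open.
Joint ranges: [-176.03, 176.03], [-82.01, 121.73], [-58.28, 71.71], [-173.87, 95.51], [-174.79, -0.11], [-173.66, 173.66]. Speed limits (degrees/s): [136.94, 136.94, 172.46, 180, 180, 180].

### API

Orientations are given as [roll, pitch, yaw] about the fixed x, y, z axes, in that order (R = Rz(yaw) Ry(pitch) Rx(roll)).
In Python, from plant import ctrl gives the robot as it stands.
- The arm moves only by the tool send_rows, never from a script. Its argument "deltas" is a list of rows, each a list of 2 entries, a list of its own where there are three numbers: the shift along the tool's x, y, z each as a share of 800 mm, from -1 to 1, then the turn about the tool's z as a share of 90 degrees, from -1 to 1. A call has exactly 5 rows; each row is the pose to reach, as a shift and turn from the pose commanded when the call began, along the tool's axes at that moment; what a row does not reach only later rows make up. A row lasts 1/12 s, in which the tool goes at most 41.7 mm and 7.16 degrees, less where a joint would pass 70% of its speed; a pose out of reach is approached as far as the arm can. A call with a number of a shift or a turn outside -1 to 1 is refused whole. A call with a gripper value outside its range is refused whole. "gripper" is the opening, from 0 (shut) to 1 (fully open), set as the call begins (left out, the last holds). The fingers move at their own pace and stop on an object; the grip force is fixed at half the most. Time passes only in rows, so rows that repeat a pose let the fingers close, or fill a call up. It gives the time, the measured TCP pose, the force, the opening and the grip force at its end, in the units of the state.
- ctrl.get_obs(): the state, without advancing time (a new reading comes with each control period).
- ctrl.snapshot(name): name is "scene" or "top" or "wrist"; returns a dict with "color" (384x512x3 uint8, red, green, blue), "vertical_fov" (degrees; the focal length in pixels is half the picture's height over the tangent of half this angle, whatever the lens; pixels are square), "cx", "cy" (the principal point, pixels), "k1" (the pictures are not rectified: a ray, as slopes to the right and down, at radius r is drawn at 1 + k1 r^2 times it, then the intrinsics apply), "rvec" (rotation vector, rad) and "tvec" (3), from world to camera coordinates, as OpenCV has them. Camera axes: x right, y down, z forward; pixel columns grow to the right and rows downward; lengths in m; the calibration is good to about 2 mm. A picture is of the moment at which its call begins. There is no depth.
- ctrl.close_job(): hands the job in; it is judged then, once.
Trained networks look in a picture, given as the dict that the camera call returned (one of the last four; its "shot" number tells which), for a name from the list of things; names that differ only in an ending like _2 or _b are one class to them, and where a whole thing is asked for, a point or a joint stands for the part that bears it (a point fixed in the world has none). Each returns a list of dicts, best first, with "conf" (0 to 1); they miss things now and then, are a little off and sometimes report something else, mostly with a low value. They report only what shows in the picture. A call takes as long as a camera call.
- ctrl.boxes_of(picture, thing): "xy" ([column, row] as shares, 0 to 1, of the picture: columns of its width, rows of its height, amid what is visible of it).
- ctrl.cut_out(picture, thing): "pixels" (384x512 bool, what is visible of it) and "xy" ([column, row] as shares, 0 to 1, of the picture: columns of its width, rows of its height, amid what is visible of it).
The state is a dict: "clock": time; "joint_pos": joint angles; "qvel": joint speeds; "tau": joint torques, N m; "tool_pos": TCP position; "orientation": TCP orientation; "force": force on the tool from outside, world axes, zero at the start; "moment": the same for the moment, N m; "opening": finger opening in m; "gripper_force": force on a finger pad.
Only numpy, scipy, OpenCV 4.12 (cv2) and the standard library are available. Lean on these libraries where they do the work, as an engineer would, in place of code of your own. Each camera call takes 0.05 s, during which the arm holds its last target. There are 200 camera calls.

### The job

Be a third hand for me at the clip-top sugar jar: take the little wooden spoon out of its mouth and lay it on the plate, then swing the glass lid shut and press down on the middle of it, steadily, with about 10 newtons (the weight of a litre of milk), so that its rubber ring is squeezed while I snap the clasp. Leave the clasp free for my hand, never press hard (it is glass), leave the other things where they are, and finish while still holding the lid down.

Things in the scene. Friction and masses are not known exactly. Their poses are not given: they have to be found in the camera images.
- jar: clip-top glass jar of sugar, loose, 0.6 to 1.1 kg, 105 mm across, 88 mm high to the rim (99 mm with the lid closed), mouth 80 mm wide, sugar at 66 mm. Origin at table height; the jar's axis stands at x = -5 mm, y = 0 of its frame. x axis: to its front (clasp side), which faces the robot, turned up to 0.6 rad either way; the lid's hinge is at the back; z up
- jar_hinge (a point): point on the jar, middle of the lid's hinge axis, 56 mm behind the jar's origin and 72 mm above the table; the hinge axis lies along the jar's y axis
- jar_arm (a joint): angle of the lid on its wire hinge, rad: 0 closed, just resting on its rubber ring; grows as it opens (1.57 upright, stop at 2.4); starts about upright. Stiff enough to stay at any angle; 1 to 2 N at the far edge turns it. Below 0 the ring is squeezed: about -0.03 for 10 N on the middle of the lid, which sinks about 0.14 mm per newton there
- lid_top (a point): centre of the lid's flat outer face. The lid is a glass disc 98 mm across, 15 mm thick. Closed, this point is 99 mm above the table on the jar's axis, 51 mm ahead of the hinge axis and 27 mm above it. z axis: out of the outer face; x axis: from hinge to front edge (49 mm away). With the lid upright the outer face looks back, away from the jar's front
- jar_clasp: wire clasp, a loop 22 mm wide and 25 mm long on a small stiff hinge at the lid's front edge, swung outward; it stands up above the lid while that is open. It is to be left free for the person's hand. Origin: same as the jar's when the lid is closed
- spoon: small wooden spoon, 121 mm long, 28 mm wide, 53 mm high as it leans, 16 g; bowl on the sugar, handle leaning out over the rim, forward and to the right seen from the robot. Origin: middle of its length, at the height of the bowl's underside; y axis: level along the spoon from bowl (y -60 to -24 mm) to handle end (y +61 mm); z up
- spoon_grip (a point): point in the middle of the outer part of the spoon's handle, 41 mm along y and 42 mm above the spoon's origin, 20 mm from the handle's end; there the handle is 13 mm wide, 8 mm thick, and rises outward at about 20 degrees; it can be pinched across from above
- plate: white plate, 210 mm across, 20 mm high at the rim; flat middle 150 mm across, 7 mm above the table; stands to the left or the right of the jar. Origin at the centre of its underside
- bowl: mixing bowl, 190 mm across, 86 mm high, on the other side of the jar from the plate; not to be disturbed. Origin at the centre of its underside
- spice_jar: small spice jar with screw cap, 45 mm across, 106 mm high, upright near the sugar jar; not to be disturbed. Origin at the centre of its underside
- lemon: lemon, 71 x 53 x 51 mm, lying near the sugar jar; not to be disturbed. Origin at the centre of its underside

How it is judged (in metres and radians):
On the way, in this order (a step that is already met when the one before it is completed fails the run):
1. the spoon lies on the plate, let go (horizontal distance between spoon and plate below 0.09 m and height (world z) of spoon below 0.035 m and contact force between spoon and plate above 0.03 N and contact force between the fingers and spoon below 0.01 N), for 0.2 s.
2. the lid is shut on its ring (value of joint jar_arm below 0.01 rad), for 0.1 s.
At the end, for the whole second after the job is handed in: The fingers press the closed lid with 5 to 16 N throughout, within 35 mm of its middle, the ring squeezed (lid angle below -0.008 rad), and do not touch the clasp; the jar stands upright on the table; the spoon lies let go on the plate, its middle within 90 mm of the plate's centre (all of step 1 and value of joint jar_arm below -0.008 rad and contact force between the fingers and jar between 5 and 16 N and horizontal distance between the grasp point and lid_top below 0.035 m and contact force between the fingers and jar_clasp below 0.3 N and angle between jar's own z axis and vertical below 0.05 rad and height (world z) of jar below 0.005 m); the arm keeps its last pose, push and grip.
It fails at once if the jar is pressed or struck with more than 35 N (contact force between the fingers and jar above 35 N).
It fails at once if the sugar jar tips (angle between jar's own z axis and vertical above 0.2 rad).
It fails at once if the mixing bowl, spice jar or lemon is pushed more than 30 mm (distance of any of bowl, spice_jar, lemon from where it was at the start of the episode above 0.03 m).
It also fails if it takes over 64 s, if anything falls off the work surface, if the arm or the gripper's body presses on something with over 40 N, if the wrist force passes 120 N, or if a joint passes its speed limit or range.

## Working session

There is one attempt and no reset: what is moved stays moved. The work goes in short steps, Python scripts to look and compute and a tool call to move; the robot and the scene stay as the last step left them, time stands still between calls to the robot, and variables do not carry over. Pictures are saved under pics/ and viewed, at most 10 in all, crops included, and the job is handed in when it is done.

Besides the shell and the picture viewer there is one more tool, called after "Request:" in YAML: its name, and indented under it one key for each argument. send_rows: Moves the arm, as the interface text tells. Shift numbers are shares of 800 mm and turn numbers shares of 90 degrees, none past 1 either way. Its arguments: {"type":"object","properties":{"deltas":{"type":"array","items":{"type":"array"}},"gripper":{"type":"number"}},"required":["deltas"]}

```bash
mkdir -p pics
cat > h.py <<'E'
import numpy as np, cv2
from plant import ctrl
from scipy.spatial.transform import Rotation as Ro
def K(p):
    f=192/np.tan(np.radians(p["vertical_fov"])/2); return np.array([[f,0,p["cx"]],[0,f,p["cy"]],[0,0,1]])
def D(p): return np.array([p["k1"],0,0,0.])
def proj(p,X): return cv2.projectPoints(np.array(X,float).reshape(-1,1,3),np.array(p["rvec"],float),np.array(p["tvec"],float),K(p),D(p))[0].reshape(-1,2)
def ray(p,uv):
    n=cv2.undistortPoints(np.array(uv,float).reshape(-1,1,2),K(p),D(p)).reshape(-1,2)
    R=cv2.Rodrigues(np.array(p["rvec"],float))[0]; c=-R.T@np.array(p["tvec"],float)
    return c,np.c_[n,np.ones(len(n))]@R
def atz(p,uv,z):
    c,d=ray(p,uv); return c+d*((z-c[2])/d[:,2])[:,None]
def save(p,n,crop=None,s=1):
    im=p["color"][:,:,::-1]
    if crop: im=im[crop[1]:crop[3],crop[0]:crop[2]]
    cv2.imwrite(f"pics/{n}.png",cv2.resize(im,None,fx=s,fy=s,interpolation=cv2.INTER_CUBIC))
def tool():
    o=ctrl.get_obs(); return np.array(o["tool_pos"]),Ro.from_euler('xyz',o["orientation"],degrees=True).as_matrix(),o
def delta(X): # world TCP target -> shares
    t,R,o=tool(); return np.round(R.T@(np.array(X)-t)/.8,4)
E
python3 - <<'E'
from h import *
ims=[]
for n in("scene","top"):
    p=ctrl.snapshot(n); ims.append(p["color"])
    print(n,np.round(p["tvec"],3),np.round(p["rvec"],3),p["k1"])
    for t in("jar","jar_hinge","lid_top","jar_clasp","spoon","spoon_grip","plate","bowl","spice_jar","lemon"):
        r=ctrl.boxes_of(p,t)[:2]
        for q in r:
            uv=np.array(q["xy"])*[512,384]
            z={"jar":.05,"jar_hinge":.072,"lid_top":.12,"jar_clasp":.18,"spoon":.09,"spoon_grip":.108,"plate":.01,"bowl":.05,"spice_jar":.1,"lemon":.025}[t]
            print(t,round(q["conf"],2),uv.round(1),atz(p,[uv],z)[0].round(3))
cv2.imwrite("pics/a.png",cv2.resize(np.vstack(ims)[:,:,::-1],None,fx=.78,fy=.78))
print(ctrl.get_obs())
E
```

```text
scene [-0.292  0.262  0.966] [ 1.847 -0.925  0.554] -0.12653597622881782
jar 0.89 [268.9 194.7] [0.52  0.013 0.05 ]
jar_hinge 0.85 [264.9 196. ] [ 0.472 -0.009  0.072]
lid_top 0.96 [277.  170.9] [0.553 0.005 0.12 ]
spoon 0.53 [252.5 191.1] [0.448 0.018 0.09 ]
spoon_grip 0.52 [199.5 204.9] [0.274 0.059 0.108]
spoon_grip 0.36 [258. 190.] [ 0.435 -0.013  0.108]
bowl 0.64 [268.4 191.7] [0.535 0.027 0.05 ]
bowl 0.62 [203.8 171.7] [0.53  0.305 0.05 ]
spice_jar 0.82 [200.9 203.1] [0.294 0.075 0.1  ]
lemon 0.78 [277.9 239. ] [ 0.365 -0.134  0.025]
top [-0.007  0.48   1.168] [ 2.195 -2.167  0.107] -0.056672167564942574
jar 0.94 [249.2 185.8] [0.491 0.013 0.05 ]
jar_hinge 0.91 [249.6 183.8] [0.494 0.012 0.072]
jar_hinge 0.48 [300.7 232.4] [ 0.37  -0.121  0.072]
lid_top 0.78 [255.8 162.5] [ 0.543 -0.003  0.12 ]
spoon 0.73 [246.3 197. ] [0.458 0.02  0.09 ]
spoon 0.21 [300.9 233.9] [ 0.366 -0.12   0.09 ]
spoon_grip 0.56 [248.2 197.6] [0.456 0.015 0.108]
plate 0.74 [361.2 185. ] [ 0.501 -0.295  0.01 ]
spice_jar 0.5 [200.4 242.2] [0.343 0.133 0.1  ]
lemon 0.7 [299.3 232.4] [ 0.37  -0.123  0.025]
{'clock': 1.1, 'joint_pos': array([-6.04401724e+01,  2.05456695e+01,  6.80765790e-01, -4.44019593e-04,
       -7.01357701e+01, -1.65066310e+01]), 'qvel': array([ 0.01708448,  0.09673334, -0.09233001, -0.0838814 , -0.08787661,
       -0.0045079 ]), 'tau': array([ 7.49116975e-05, -5.82397950e+01,  2.93302631e+01,  7.00260311e+00,
        1.22520584e-02, -8.52641051e-06]), 'tool_pos': array([ 0.1524233 , -0.65753223,  0.29215857]), 'orientation': array([ 1.79999235e+02,  2.08954047e-04, -1.66946954e+02]), 'force': array([ 0.34545015,  0.08289856, -0.16667354]), 'moment': array([-0.00161668, -0.02773878, -0.02969676]), 'gripper_force': 0.0, 'opening': 0.08781145435483786}
```

View pics/a.png

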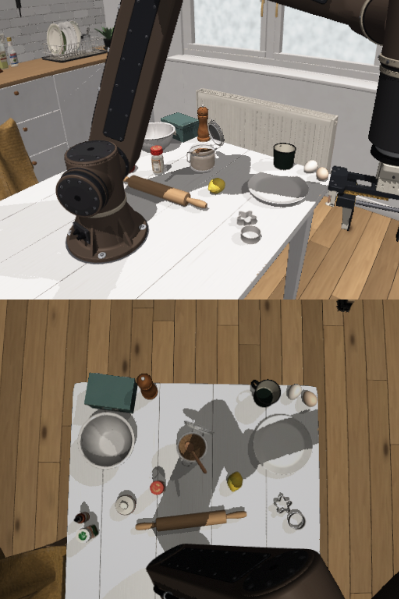

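The top picture shows the jar at about (191,447) with its lid upright at the back. The spoon handle points toward the robot and right, the plate is at (280,445), the bowl is on the left, and the spice jar and lemon are in front. I'm moving above the jar.

Request:
send_rows:
  deltas:
    - [[-0.2225,0.128,-0.0375],0]
    - [[-0.2225,0.128,-0.0375],0]
    - [[-0.2225,0.128,-0.0375],0]
    - [[-0.2225,0.128,-0.0375],0]
    - [[-0.2225,0.128,-0.0375],0]
  gripper: 1

```text
clock: 1.52
tool_pos: [0.3037, -0.5162, 0.3226]
orientation: [-180.0, 0.0, -167.0]
force: [0.7, -1.1, -0.7]
opening: 0.0875
gripper_force: 0.0
```

Request:
send_rows:
  deltas:
    - [[-0.17,0.179,-0.0375],0]
    - [[-0.17,0.179,-0.0375],0]
    - [[-0.17,0.179,-0.0375],0]
    - [[-0.17,0.179,-0.0375],0]
    - [[-0.17,0.179,-0.0375],0]

```text
clock: 1.93
tool_pos: [0.4038, -0.3451, 0.353]
orientation: [-180.0, 0.1, -166.9]
force: [0.9, -0.6, -0.4]
opening: 0.0878
gripper_force: 0.0
```

Request:
send_rows:
  deltas:
    - [[-0.0565,0.2435,0],0]
    - [[-0.0565,0.2435,0],0]
    - [[-0.0565,0.2435,0],0]
    - [[-0.0565,0.2435,0],0]
    - [[-0.0565,0.2435,0],0]

```text
clock: 2.35
tool_pos: [0.4022, -0.1453, 0.3525]
orientation: [180.0, 0.1, -166.9]
force: [1.0, -0.4, -0.4]
opening: 0.0875
gripper_force: 0.0
```

Request:
send_rows:
  deltas:
    - [[-0.033,0.144,0],-0.07]
    - [[-0.033,0.144,0],-0.15]
    - [[-0.033,0.144,0],-0.222]
    - [[-0.033,0.144,0],-0.222]
    - [[-0.033,0.144,0],-0.222]

```text
clock: 2.77
tool_pos: [0.4026, -0.0274, 0.3526]
orientation: [-180.0, 0.1, -146.7]
force: [-0.4, -0.7, -0.5]
opening: 0.0876
gripper_force: 0.0
```

```bash
cat > look.py <<'E'
from h import *
import sys
p=ctrl.snapshot("wrist"); save(p,sys.argv[1],None,1)
t,R,o=tool(); print(t.round(4),o["orientation"].round(2),o["force"].round(2))
R_=cv2.Rodrigues(np.array(p["rvec"],float))[0]; print("cam",(-R_.T@p["tvec"]).round(3),R_[2].round(2))
for q in sys.argv[2:]:
    n,z=q.split(":")
    for r in ctrl.boxes_of(p,n)[:2]:
        uv=np.array(r["xy"])*[512,384]; print(n,round(r["conf"],2),uv.round(1),atz(p,[uv],float(z))[0].round(4))
E
python3 look.py w1 jar:.05 jar_hinge:.072 lid_top:.12 jar_clasp:.19 spoon:.09 spoon_grip:.108 plate:.01
```

```text
[ 0.4025 -0.0285  0.3524] [-1.7999e+02  3.0000e-02 -1.4687e+02] [ 0.85  0.16 -0.53]
cam [ 0.342 -0.068  0.445] [ 0.23  0.15 -0.96]
jar 0.96 [242.8 222.9] [0.4935 0.0065 0.05  ]
jar_hinge 0.62 [243.7 225.1] [0.487 0.005 0.072]
lid_top 0.68 [217.4 288.8] [0.5572 0.014  0.12  ]
jar_clasp 0.64 [221.  302.7] [0.5225 0.0073 0.19  ]
jar_clasp 0.35 [260.1 208.4] [ 0.4199 -0.0147  0.19  ]
spoon 0.67 [261.3 204.9] [0.4459 0.0051 0.09  ]
spoon_grip 0.55 [264.6 209.7] [0.4434 0.0078 0.108 ]
plate 0.7 [62.5 99.4] [ 0.4925 -0.2985  0.01  ]
plate 0.55 [259.  206.1] [0.4727 0.0198 0.01  ]
```

View pics/w1.png

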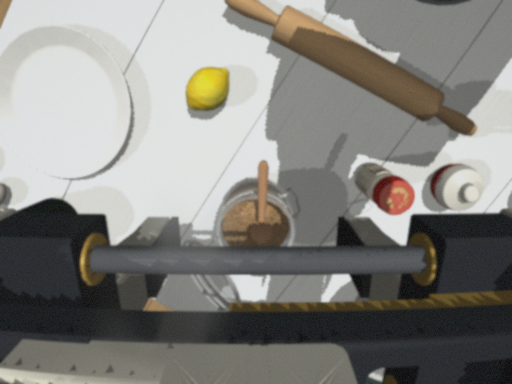

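The wrist view shows the jar mouth at about (256,218), with the spoon from its bowl at (265,235) to its handle end at (263,162). The lid stands at (215,290).

Run:
```python
from h import *
p=ctrl.snapshot("wrist")
print(atz(p,[[263,162]],.115)[0],atz(p,[[263,182]],.108)[0],atz(p,[[264,215]],.09)[0],atz(p,[[265,235]],.07)[0])
print("rim",atz(p,[[217,220],[295,220],[256,181]],.088))
m=ctrl.cut_out(p,"spoon")
for q in m[:1]:
    v,u=np.nonzero(q["pixels"]); print(q["conf"],u.min(),u.max(),v.min(),v.max(),[(r,u[v==r].mean().round(1)) for r in range(v.min(),v.max(),10)])
m=ctrl.cut_out(p,"jar")[0]; v,u=np.nonzero(m["pixels"]); print(u.min(),u.max(),v.min(),v.max())
t=ctrl.snapshot("top"); 
m=ctrl.cut_out(t,"plate")[0]["pixels"]; v,u=np.nonzero(m); (c,r)=cv2.minEnclosingCircle(np.c_[u,v].astype(np.float32)); print("plate",atz(t,[c],.015),r)
```

```text
[ 0.3959898  -0.02865666  0.115     ] [ 0.41638485 -0.01521378  0.108     ] [0.45482335 0.01169084 0.09      ] [0.48416865 0.03293612 0.07      ]
rim [[ 0.49266977 -0.03312099  0.088     ]
 [ 0.44020349  0.04810574  0.088     ]
 [ 0.42431164 -0.01961897  0.088     ]]
0.93 252 273 162 244 [(162, np.float64(264.5)), (172, np.float64(264.0)), (182, np.float64(264.5)), (192, np.float64(264.0)), (202, np.float64(263.5)), (212, np.float64(263.0)), (222, np.float64(263.0)), (232, np.float64(262.5)), (242, np.float64(262.5))]
187 299 179 310
plate [[ 0.49913122 -0.2960386   0.015     ]] 38.385337829589844
```

Request:
send_rows:
  deltas:
    - [[-0.0154,0.0041,0.05],0]
    - [[-0.0154,0.0041,0.1],0]
    - [[-0.0154,0.0041,0.15],0]
    - [[-0.0154,0.0041,0.18],0]
    - [[-0.0154,0.0041,0.2],0]
  gripper: 0.6

```text
clock: 3.83
tool_pos: [0.4097, -0.0203, 0.1894]
orientation: [179.9, -0.2, -147.0]
force: [-0.3, 0.9, 1.1]
opening: 0.0597
gripper_force: 0.0
```

Request:
send_rows:
  deltas:
    - [[0,0,0.01],0]
    - [[0,0,0.02],0]
    - [[0,0,0.03],0]
    - [[0,0,0.038],0]
    - [[0,0,0.0413],0]

```text
clock: 4.25
tool_pos: [0.4112, -0.0197, 0.1588]
orientation: [180.0, 0.0, -147.0]
force: [-0.1, 0.0, 0.1]
opening: 0.0528
gripper_force: 0.0
```

```bash
python3 look.py w2 spoon:.1 spoon_grip:.108
```

```text
[ 0.4111 -0.0198  0.1587] [ 1.7999e+02 -1.0000e-02 -1.4697e+02] [-0.27 -0.12  0.08]
cam [ 0.351 -0.06   0.251] [ 0.23  0.15 -0.96]
spoon 0.63 [265.  238.2] [ 0.4095 -0.0173  0.1   ]
spoon_grip 0.68 [266.4 242. ] [ 0.4078 -0.0178  0.108 ]
```

View pics/w2.png

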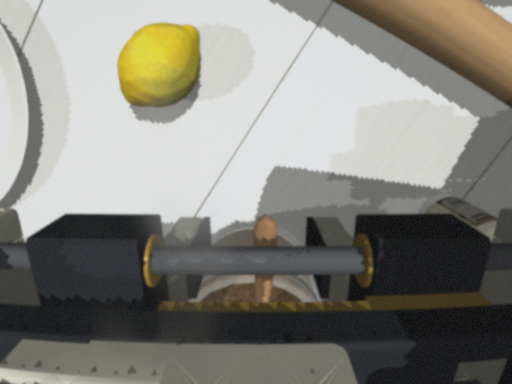

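The handle sits between the fingers at (265,235), so I'm closing, lifting and carrying.

Request:
send_rows:
  deltas:
    - [[0,0,0],0]
    - [[0,0,0],0]
    - [[0,0,0],0]
    - [[0,0,0],0]
    - [[0,0,0],0]
  gripper: 0

```text
clock: 4.82
tool_pos: [0.4112, -0.0197, 0.1593]
orientation: [-180.0, 0.0, -147.0]
force: [0.5, 0.7, -0.6]
opening: 0.0246
gripper_force: 0.0
```

Request:
send_rows:
  deltas:
    - [[0,0,0],0]
    - [[0,0,0],0]
    - [[0,0,-0.01],0]
    - [[0,0,-0.02],0]
    - [[0,0,-0.03],0]

```text
clock: 5.23
tool_pos: [0.4113, -0.0197, 0.1841]
orientation: [-180.0, 0.0, -147.0]
force: [0.2, 0.5, 0.2]
opening: 0.0119
gripper_force: 30.0
```

Request:
send_rows:
  deltas:
    - [[0,0,-0.025],0]
    - [[0,0,-0.05],0]
    - [[0,0,-0.08],0]
    - [[0,0,-0.11],0]
    - [[0,0,-0.1325],0]

```text
clock: 5.65
tool_pos: [0.4114, -0.0198, 0.2922]
orientation: [-179.9, 0.2, -147.0]
force: [1.1, 0.6, 0.3]
opening: 0.0119
gripper_force: 30.0
```

Request:
send_rows:
  deltas:
    - [[0.0135,-0.032,0],0]
    - [[0.03,-0.07,0],0]
    - [[0.045,-0.106,0],0]
    - [[0.06,-0.141,0],0]
    - [[0.0747,-0.176,0],0]

```text
clock: 6.07
tool_pos: [0.4377, -0.1719, 0.2904]
orientation: [-180.0, 0.1, -146.9]
force: [0.9, 0.6, 0.5]
opening: 0.0121
gripper_force: 30.0
```

Request:
send_rows:
  deltas:
    - [[0.0149,-0.0352,0],0]
    - [[0.03,-0.07,0],0]
    - [[0.045,-0.106,0],0]
    - [[0.06,-0.141,0],0]
    - [[0.0747,-0.176,0],0]

```text
clock: 6.48
tool_pos: [0.4644, -0.3227, 0.2903]
orientation: [-180.0, 0.0, -147.0]
force: [0.0, 0.2, 0.3]
opening: 0.0116
gripper_force: 30.0
```

```bash
python3 look.py w3 spoon:.2 plate:.01; python3 -c "
from h import *
print(tool()[2]['opening'],tool()[2]['gripper_force'])"
```

```text
[ 0.4654 -0.3264  0.2897] [-1.7991e+02 -6.0000e-02 -1.4701e+02] [ 3.44 -5.82  2.83]
cam [ 0.404 -0.363  0.382] [ 0.23  0.15 -0.96]
spoon 0.87 [258.  238.6] [ 0.4777 -0.315   0.2   ]
plate 0.89 [261.8 169.8] [ 0.4742 -0.3116  0.01  ]
0.011523658095705581 29.979597330093384
```

View pics/w3.png

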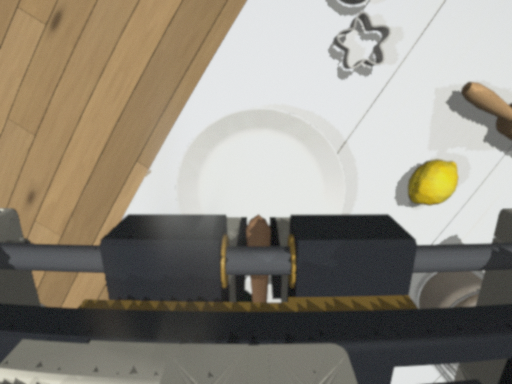

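The spoon is held at (258,240), over the plate. I'm lowering it.

Request:
send_rows:
  deltas:
    - [[0,0,0.035],0]
    - [[0,0,0.075],0]
    - [[0,0,0.115],0]
    - [[0,0,0.15],0]
    - [[0,0,0.175],0]

```text
clock: 7.05
tool_pos: [0.4635, -0.3198, 0.1476]
orientation: [179.9, -0.0, -146.9]
force: [0.9, -0.1, -0.6]
opening: 0.0117
gripper_force: 30.0
```

Request:
send_rows:
  deltas:
    - [[0,0,0.02],0]
    - [[0,0,0.035],0]
    - [[0,0,0.045],0]
    - [[0,0,0.053],0]
    - [[0,0,0.057],0]

```text
clock: 7.47
tool_pos: [0.4645, -0.3206, 0.1035]
orientation: [-180.0, 0.0, -146.9]
force: [0.2, 0.3, -0.1]
opening: 0.0122
gripper_force: 30.0
```

Request:
send_rows:
  deltas:
    - [[0,0,0],0]
    - [[0,0,0],0]
    - [[0,0,0],0]
    - [[0,0,0],0]
    - [[0,0,0],0]

```text
clock: 7.88
tool_pos: [0.4646, -0.3211, 0.104]
orientation: [-180.0, 0.0, -147.0]
force: [-0.9, -0.1, 0.1]
opening: 0.0118
gripper_force: 30.0
```

Request:
send_rows:
  deltas:
    - [[0,0,0],0]
    - [[0,0,0],0]
    - [[0,0,0],0]
    - [[0,0,0],0]
    - [[0,0,0],0]
  gripper: 0.6

```text
clock: 8.3
tool_pos: [0.4645, -0.321, 0.1036]
orientation: [-180.0, 0.0, -147.0]
force: [-0.5, 0.3, -0.7]
opening: 0.0398
gripper_force: 0.0
```

Request:
send_rows:
  deltas:
    - [[0,0,0],0]
    - [[0,0,0],0]
    - [[0,0,-0.03],0]
    - [[0,0,-0.07],0]
    - [[0,0,-0.11],0]

```text
clock: 8.72
tool_pos: [0.4638, -0.3208, 0.1918]
orientation: [179.9, -0.1, -147.0]
force: [0.6, -0.2, 0.1]
opening: 0.0527
gripper_force: 0.0
```

Request:
send_rows:
  deltas:
    - [[0,0,-0.05],0]
    - [[0,0,-0.1],0]
    - [[0,0,-0.15],0]
    - [[0,0,-0.2],0]
    - [[0,0,-0.24],0]
  gripper: 0

```text
clock: 9.13
tool_pos: [0.4642, -0.3211, 0.3872]
orientation: [-179.9, 0.1, -147.0]
force: [1.2, -0.1, -0.4]
opening: 0.0247
gripper_force: 0.0
```

Run:
```python
from h import *
from scipy.optimize import least_squares
P=[ctrl.snapshot(n) for n in("top","scene")]
p=P[0]
for n in("spoon","plate"):
    for r in ctrl.boxes_of(p,n)[:2]:
        print(n,r["conf"],atz(p,[np.array(r["xy"])*[512,384]],.012)[0].round(3))
ims=[]
for p in P:
    for n in("jar","lid_top","jar_clasp"):
        for r in ctrl.cut_out(p,n)[:1]:
            v,u=np.nonzero(r["pixels"]); print(p["shot"],n,r["conf"],u.min(),u.max(),v.min(),v.max(),np.array(r["xy"])*[512,384])
im1=P[0]["color"][130:290,190:440]; im2=P[1]["color"][100:260,200:340]
a=cv2.resize(im1,None,fx=2,fy=2,interpolation=2); b=cv2.resize(im2,None,fx=2,fy=2,interpolation=2)
cv2.imwrite("pics/b.png",np.hstack([a,b])[:,:,::-1])
print(tool()[0])
```

```text
8 lid_top 0.64 237 274 155 172 [257.1776 162.8928]
9 jar 0.72 242 286 153 220 [266.2912 194.304 ]
9 lid_top 0.79 267 287 155 186 [277.2992 171.3024]
[ 0.46421132 -0.32090372  0.38236046]
```

View pics/b.png

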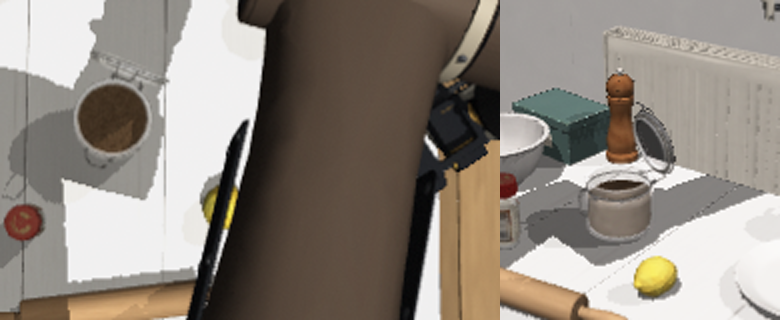

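The top view is partly hidden by the arm. The jar mouth is at crop (112,118). The lid's upper edge runs from (95,52) to (165,78), so the jar's front is turned about 0.35 rad toward +y, matching the front latch seen at (97,155). I'm going above the lid with the tool turned to match.

Request:
send_rows:
  deltas:
    - [[-0.028,0.028,0],0]
    - [[-0.056,0.056,0],0]
    - [[-0.084,0.084,0],0]
    - [[-0.112,0.112,0],0]
    - [[-0.14,0.14,0],0]

```text
clock: 10.05
tool_pos: [0.4972, -0.1647, 0.383]
orientation: [180.0, -0.0, -147.0]
force: [0.4, -0.5, 0.5]
opening: 0.0005
gripper_force: 0.0
```

Request:
send_rows:
  deltas:
    - [[-0.028,0.028,0],0.06]
    - [[-0.056,0.056,0],0.12]
    - [[-0.084,0.084,0],0.18]
    - [[-0.112,0.112,0],0.24]
    - [[-0.14,0.14,0],0.3]

```text
clock: 10.47
tool_pos: [0.5301, -0.0095, 0.3831]
orientation: [-180.0, -0.0, -174.2]
force: [1.3, 0.1, 0.5]
opening: 0.0003
gripper_force: 0.0
```

Request:
send_rows:
  deltas:
    - [[0,0,0],0.06]
    - [[0,0,0],0.12]
    - [[0,0,0],0.18]
    - [[0,0,0],0.24]
    - [[0,0,0],0.293]

```text
clock: 10.88
tool_pos: [0.53, -0.0109, 0.3828]
orientation: [-180.0, -0.1, 159.4]
force: [-0.1, -0.1, -0.2]
opening: 0.0004
gripper_force: 0.0
```

```bash
python3 look.py w4 jar:.05 lid_top:.123 jar_clasp:.19 jar_hinge:.072
python3 - <<'E'
from h import *
p=ctrl.snapshot("top")
for n in("spoon","plate","lid_top","jar"):
    for r in ctrl.boxes_of(p,n)[:2]:
        print(n,r["conf"],atz(p,[np.array(r["xy"])*[512,384]],.012)[0].round(3))
w=cv2.imread("pics/w4.png")
cv2.imwrite("pics/c.png",np.hstack([cv2.resize(w,None,fx=.85,fy=.85),cv2.resize(p["color"][150:250,300:420,::-1],(360,326))]))
print(tool()[2]["joint_pos"].round(1))
E
```

```text
[ 0.53   -0.0109  0.3828] [-1.7996e+02 -6.0000e-02  1.5910e+02] [ 0.48 -0.04 -0.14]
cam [0.462 0.014 0.475] [ 0.25 -0.1  -0.96]
jar 0.55 [269.1 117.8] [0.4926 0.0184 0.05  ]
lid_top 0.65 [270.4 167.8] [ 0.5418 -0.0007  0.123 ]
jar_clasp 0.73 [268.5 157.5] [0.5168 0.0038 0.19  ]
jar_hinge 0.7 [ 95.1 198.8] [ 0.5081 -0.2481  0.072 ]
jar_hinge 0.67 [268.  117.4] [0.49  0.017 0.072]
spoon 0.61 [ 0.509 -0.283  0.012]
plate 0.61 [ 0.502 -0.307  0.012]
lid_top 0.46 [ 0.55  -0.008  0.012]
lid_top 0.23 [ 0.5   -0.306  0.012]
jar 0.95 [0.484 0.013 0.012]
[  20.     4.    -8.8    0.   -77.2 -130.3]
```

View pics/c.png

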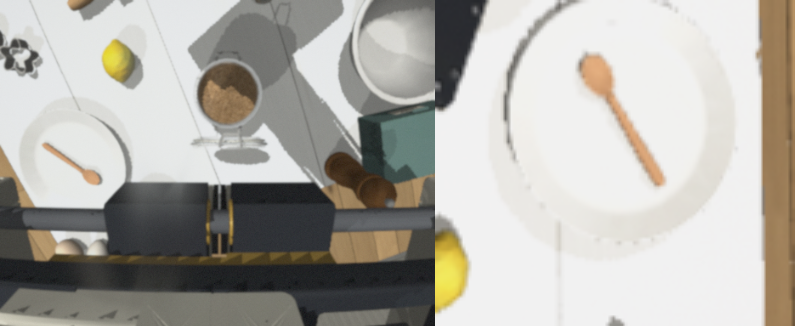

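The spoon lies let go on the plate. In the wrist view (at 0.85 scale) the mouth is at (228,93), the lid edge runs level from (193,143) to (267,143), and the pepper mill is at (350,178).

Run:
```python
from h import *
p=ctrl.snapshot("wrist"); t=ctrl.snapshot("top")
c=atz(p,[[268,110]],.088)[0]; print("axis",c, atz(t,[[246,189]],.088)[0])
R=tool()[1]; print("toolx",R[:,0],"tooly",R[:,1])
for z in(.16,.172): 
  l=atz(p,[[229,168],[314,168],[268,168]],z); print(z,l.round(4),((l-c)@R[:,0]).round(4))
for r in ctrl.cut_out(p,"lid_top")[:1]:
  v,u=np.nonzero(r["pixels"]);print(r["conf"],u.min(),u.max(),v.min(),v.max())
for u,v,z in((424,212,.15),(445,226,.15),(400,190,.1)): print("mill",atz(p,[[u,v]],z)[0])
print("mill top",[atz(t,[[188,104]],z)[0].round(3) for z in(.15,.2)])
# triangulate mill top: wrist (445,226) vs top (188,104)
a,da=ray(p,[[445,226]]);b,db=ray(t,[[188,104]]);A=np.c_[da[0],-db[0]];s=np.linalg.lstsq(A,b-a,rcond=None)[0];print(a+da[0]*s[0],b+db[0]*s[1])
# triangulate mill sides w/ scene
s_=ctrl.snapshot("scene");uv=[[200+620/2-250,100+70/2]] 
b,db=ray(s_,[[260,135]]);b2,db2=ray(t,[[188,104]]);A=np.c_[db[0],-db2[0]];q=np.linalg.lstsq(A,b2-b,rcond=None)[0];print("mill",b+db[0]*q[0],b2+db2[0]*q[1])
```

```text
axis [0.4807975  0.01959001 0.088     ] [0.47895845 0.020959   0.088     ]
toolx [-9.37798474e-01  3.47180100e-01  2.61387631e-05] tooly [3.47180100e-01 9.37798474e-01 3.78865813e-06]
0.16 [[ 0.519  -0.04    0.16  ]
 [ 0.5499  0.0435  0.16  ]
 [ 0.5332 -0.0017  0.16  ]] [-0.0565 -0.0565 -0.0565]
0.172 [[ 0.5168 -0.038   0.172 ]
 [ 0.5466  0.0423  0.172 ]
 [ 0.5305 -0.0012  0.172 ]] [-0.0538 -0.0538 -0.0538]
0.76 225 312 156 175
mill [0.6462872  0.14901769 0.15      ]
mill [0.6730845  0.16994042 0.15      ]
mill [0.63295548 0.14566092 0.1       ]
mill top [array([0.681, 0.166, 0.15 ]), array([0.667, 0.159, 0.2  ])]
[0.67704772 0.1728854  0.14387897] [0.68276097 0.16675139 0.14462692]
mill [0.6738944  0.16474267 0.1700103 ] [0.67537137 0.1629843  0.17017821]
```

Run:
```python
from h import *
p=ctrl.snapshot("wrist"); s=ctrl.snapshot("scene")
ax=np.array([.480,.020,0]); X=np.array([-.9378,.347,0]);Y=np.array([-.347,-.9378,0]);Z=np.array([0,0,1.])
H=ax-.051*X+.072*Z
ph=np.linspace(0,2*np.pi,60)
def disc(th,h,c=(51,49)):
    d=np.cos(th)*X+np.sin(th)*Z; n=-np.sin(th)*X+np.cos(th)*Z
    return H+((c[0]+c[1]*np.cos(ph))[:,None]*d+h*n+(49*np.sin(ph))[:,None]*Y)/1000
ms=ctrl.cut_out(s,"lid_top")[0]["pixels"];v,u=np.nonzero(ms);print("scene mask",u.min(),u.max(),v.min(),v.max())
mw=ctrl.cut_out(p,"lid_top")[0]["pixels"];v,u=np.nonzero(mw);print("wrist mask",u.min(),u.max(),v.min(),v.max())
for th in(1.2,1.3,1.4,1.5,1.57,1.65,1.75):
    out=[]
    for q,m in((p,mw),(s,ms)):
        uv=np.vstack([proj(q,disc(th,h)) for h in(12,27)])
        k=np.zeros((384,512),np.uint8);cv2.fillPoly(k,[cv2.convexHull(uv.astype(np.float32)).astype(int)],1)
        out+=[uv.min(0).round(),uv.max(0).round(),round((m&(k>0)).sum()/(m|(k>0)).sum(),2)]
    d=np.cos(th)*X+np.sin(th)*Z;n=-np.sin(th)*X+np.cos(th)*Z
    print(th,*out,"clasp",proj(p,H+.125*d+.02*n).round())
```

```text
scene mask 266 286 153 186
wrist mask 225 312 156 175
1.2 [226. 139.] [312. 168.] 0.23 [261. 157.] [285. 187.] 0.55 clasp [[272. 141.]]
1.3 [226. 149.] [312. 169.] 0.36 [263. 156.] [286. 187.] 0.72 clasp [[272. 155.]]
1.4 [226. 158.] [312. 174.] 0.79 [265. 155.] [287. 187.] 0.79 clasp [[271. 169.]]
1.5 [226. 158.] [311. 184.] 0.59 [266. 155.] [289. 188.] 0.74 clasp [[271. 182.]]
1.57 [226. 158.] [311. 190.] 0.5 [268. 155.] [290. 188.] 0.68 clasp [[271. 191.]]
1.65 [227. 158.] [311. 197.] 0.41 [269. 155.] [291. 188.] 0.61 clasp [[271. 200.]]
1.75 [227. 157.] [310. 204.] 0.33 [270. 156.] [292. 188.] 0.53 clasp [[271. 211.]]
```

The fit agrees in both cameras: lid angle about 1.4 rad and jar axis at (0.480, 0.020). I'm going down behind the lid.

Request:
send_rows:
  deltas:
    - [[-0.025,0.007,0],0]
    - [[-0.048,0.0145,0],0]
    - [[-0.048,0.0145,0.03],0]
    - [[-0.048,0.0145,0.06],0]
    - [[-0.048,0.0145,0.09],0]

```text
clock: 12.2
tool_pos: [0.5704, -0.0136, 0.3105]
orientation: [180.0, 0.0, 159.6]
force: [0.6, -1.1, -0.1]
opening: 0.0003
gripper_force: 0.0
```

Request:
send_rows:
  deltas:
    - [[0,0,0.03],0]
    - [[0,0,0.06],0]
    - [[0,0,0.09],0]
    - [[0,0,0.11],0]
    - [[0,0,0.1185],0]

```text
clock: 12.62
tool_pos: [0.569, -0.0138, 0.214]
orientation: [-179.9, -0.2, 159.6]
force: [0.5, -1.4, 0.0]
opening: 0.0
gripper_force: 0.0
```

```bash
python3 look.py w5 lid_top:.123
python3 - <<'E'
from h import *
s=ctrl.snapshot("scene")
a=cv2.resize(cv2.imread("pics/w5.png"),None,fx=.8,fy=.8); b=cv2.resize(s["color"][110:260,200:340,::-1],(287,307))
cv2.imwrite("pics/d.png",np.hstack([a,b]))
E
```

```text
[ 0.5691 -0.0138  0.214 ] [-179.88   -0.2   159.64] [-0.58 -0.92 -0.57]
cam [0.502 0.011 0.306] [ 0.25 -0.09 -0.96]
lid_top 0.66 [261.1 171.7] [ 0.5427 -0.0028  0.123 ]
```

View pics/d.png

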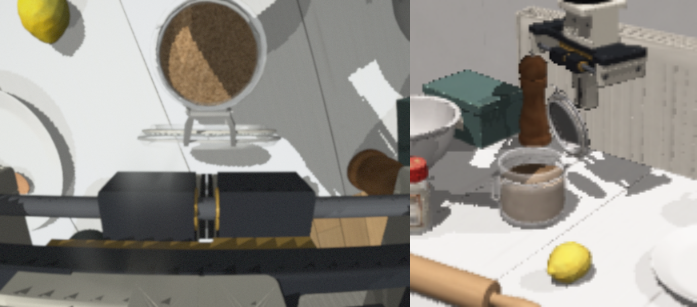

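The closed fingers stand behind the lid, centred on it and clear of the clasp. I'm pushing it forward slowly.

Request:
send_rows:
  deltas:
    - [[0.0128,0,-0.0025],0]
    - [[0.022,0,-0.0038],0]
    - [[0.03,0,-0.0044],0]
    - [[0.038,0,-0.0044],0]
    - [[0.046,0,-0.0044],0]

```text
clock: 13.18
tool_pos: [0.5356, -0.0004, 0.2215]
orientation: [179.9, 0.1, 159.7]
force: [0.6, -0.0, 2.5]
opening: 0.0003
gripper_force: 1.0
```

Request:
send_rows:
  deltas:
    - [[0.0064,0,0.001],0]
    - [[0.0128,0,0.002],0]
    - [[0.019,0,0.0035],0]
    - [[0.025,0,0.006],0]
    - [[0.031,0,0.009],0]

```text
clock: 13.6
tool_pos: [0.5119, 0.008, 0.2128]
orientation: [-180.0, -0.0, 159.7]
force: [0.5, -0.1, 1.5]
opening: 0.0006
gripper_force: 0.8
```

```bash
cat > st.py <<'E'
from h import *
t,R,o=tool(); X=np.array([-.9378,.347]);H=np.array([.5278,.0023])
d=(t[:2]-H)*1000
print("x'",(d@X).round(1),"y'",(d@[-.347,-.9378]).round(1),"tip",((t[2]-.066)*1000).round(1),o["force"].round(1),o["clock"])
p=ctrl.snapshot("scene"); m=ctrl.cut_out(p,"lid_top")
ph=np.linspace(0,2*np.pi,60); X=np.r_[X,0];Y=np.array([-.347,-.9378,0]);Z=np.array([0,0,1.])
if m:
    m=m[0]["pixels"];best=[]
    for th in np.arange(0,1.6,.05):
        D_=np.cos(th)*X+np.sin(th)*Z; n=-np.sin(th)*X+np.cos(th)*Z
        uv=np.vstack([proj(p,np.r_[H,.072]+((51+49*np.cos(ph))[:,None]*D_+h*n+(49*np.sin(ph))[:,None]*Y)/1000) for h in(12,27)])
        k=np.zeros((384,512),np.uint8);cv2.fillPoly(k,[cv2.convexHull(uv.astype(np.float32)).astype(int)],1);k=k>0
        best.append(((m&k).sum()/(m|k).sum(),th))
    print(sorted(best)[-3:])
E
python3 st.py
```

```text
x' 16.9 y' 0.1 tip 146.8 [ 0.5 -0.1  1.5] 13.6
[(np.float64(0.5963855421686747), np.float64(0.9500000000000001)), (np.float64(0.6470588235294118), np.float64(0.9)), (np.float64(0.6843971631205674), np.float64(0.8500000000000001))]
```

Request:
send_rows:
  deltas:
    - [[0.005,0,0.003],0]
    - [[0.0095,0,0.006],0]
    - [[0.0135,0,0.0095],0]
    - [[0.017,0,0.013],0]
    - [[0.02,0,0.0163],0]

```text
clock: 14.12
tool_pos: [0.4969, 0.0135, 0.1996]
orientation: [-180.0, -0.0, 159.7]
force: [-0.1, 1.3, 1.3]
opening: 0.0005
gripper_force: 0.6
```

Request:
send_rows:
  deltas:
    - [[0.002,0,0.0028],0]
    - [[0.004,0,0.0056],0]
    - [[0.006,0,0.0084],0]
    - [[0.008,0,0.0112],0]
    - [[0.0098,0,0.014],0]

```text
clock: 14.53
tool_pos: [0.4898, 0.0162, 0.1885]
orientation: [-180.0, -0.0, 159.7]
force: [0.4, 0.7, 1.3]
opening: 0.0008
gripper_force: 0.5
```

Request:
send_rows:
  deltas:
    - [[0.0013,0,0.003],0]
    - [[0.0026,0,0.006],0]
    - [[0.0039,0,0.009],0]
    - [[0.0052,0,0.012],0]
    - [[0.0064,0,0.0148],0]

```text
clock: 14.95
tool_pos: [0.4851, 0.0179, 0.1767]
orientation: [-180.0, -0.0, 159.7]
force: [0.3, 0.0, 0.4]
opening: 0.0003
gripper_force: 0.4
```

```bash
python3 st.py
```

```text
x' 45.5 y' 0.2 tip 110.7 [0.3 0.  0.4] 14.95
[(np.float64(0.6299212598425197), np.float64(0.15000000000000002)), (np.float64(0.6680584551148225), np.float64(0.2)), (np.float64(0.6954643628509719), np.float64(0.25))]
```

Request:
send_rows:
  deltas:
    - [[0.0014,0,0.0028],0]
    - [[0.0028,0,0.0056],0]
    - [[0.0042,0,0.0084],0]
    - [[0.0056,0,0.011],0]
    - [[0.0068,0,0.0132],0]

```text
clock: 15.47
tool_pos: [0.48, 0.0198, 0.1662]
orientation: [180.0, 0.0, 159.7]
force: [-0.2, 0.1, -0.2]
opening: 0.0001
gripper_force: 0.1
```

Request:
send_rows:
  deltas:
    - [[0,0,0.0003],0]
    - [[0,0,0.0006],0]
    - [[0,0,0.0009],0]
    - [[0,0,0.0012],0]
    - [[0,0,0.0012],0]

```text
clock: 15.88
tool_pos: [0.4802, 0.0198, 0.1655]
orientation: [180.0, 0.0, 159.7]
force: [-0.0, -0.1, -0.1]
opening: 0.0002
gripper_force: 0.0
```

```bash
python3 st.py
```

```text
x' 50.7 y' 0.1 tip 99.5 [-0.  -0.1 -0.1] 15.8833
[(np.float64(0.616580310880829), np.float64(0.1)), (np.float64(0.7008695652173913), np.float64(0.0)), (np.float64(0.7089285714285715), np.float64(0.05))]
```

Request:
send_rows:
  deltas:
    - [[0,0,0.0002],0]
    - [[0,0,0.0004],0]
    - [[0,0,0.0006],0]
    - [[0,0,0.0008],0]
    - [[0,0,0.0008],0]

```text
clock: 16.4
tool_pos: [0.4801, 0.0198, 0.1648]
orientation: [-180.0, -0.0, 159.7]
force: [-0.5, 0.2, 0.5]
opening: 0.0007
gripper_force: 0.1
```

Request:
send_rows:
  deltas:
    - [[0,0,0.0002],0]
    - [[0,0,0.0004],0]
    - [[0,0,0.0006],0]
    - [[0,0,0.0006],0]
    - [[0,0,0.0006],0]

```text
clock: 16.82
tool_pos: [0.48, 0.0198, 0.1644]
orientation: [180.0, -0.0, 159.7]
force: [-2.9, 1.9, 3.8]
opening: 0.0003
gripper_force: 2.0
```

Request:
send_rows:
  deltas:
    - [[0,0,0.0002],0]
    - [[0,0,0.0004],0]
    - [[0,0,0.0005],0]
    - [[0,0,0.0005],0]
    - [[0,0,0.0005],0]

```text
clock: 17.23
tool_pos: [0.4799, 0.0199, 0.1641]
orientation: [-180.0, -0.0, 159.7]
force: [-3.9, 2.5, 7.0]
opening: 0.0003
gripper_force: 3.2
```

Request:
send_rows:
  deltas:
    - [[0,0,0.0002],0]
    - [[0,0,0.0004],0]
    - [[0,0,0.0004],0]
    - [[0,0,0.0004],0]
    - [[0,0,0.0004],0]

```text
clock: 17.65
tool_pos: [0.4799, 0.0199, 0.1639]
orientation: [180.0, -0.0, 159.7]
force: [-4.8, 2.4, 8.3]
opening: 0.0005
gripper_force: 4.0
```

```bash
python3 -c "
from h import *
for i in range(4): ctrl.snapshot('top'); o=ctrl.get_obs(); print(o['clock'],o['force'].round(2),o['tool_pos'].round(5))"
```

```text
17.7 [-5.49  3.15  8.01] [0.47984 0.01989 0.16385]
17.75 [-5.55  2.51  8.45] [0.47986 0.01989 0.16387]
17.8 [-5.81  3.04  8.07] [0.47987 0.01989 0.16387]
17.85 [-3.95  1.57  8.65] [0.47989 0.0199  0.16388]
```

Request:
send_rows:
  deltas:
    - [[0.0003,0,0.0001],0]
    - [[0.0006,0,0.0002],0]
    - [[0.0006,0,0.0003],0]
    - [[0.0006,0,0.0003],0]
    - [[0.0006,0,0.0003],0]

```text
clock: 18.27
tool_pos: [0.4797, 0.0199, 0.1638]
orientation: [180.0, 0.0, 159.7]
force: [-4.1, 1.8, 8.2]
opening: 0.0004
gripper_force: 4.0
```

```bash
python3 -c "
from h import *
for i in range(5): p=ctrl.snapshot('top'); o=ctrl.get_obs(); print(o['clock'],o['force'].round(2),o['tool_pos'].round(5))
for n in('spoon','plate'):
    for r in ctrl.boxes_of(p,n)[:1]: print(n,r['conf'],atz(p,[np.array(r['xy'])*[512,384]],.012)[0].round(3))"
```

```text
18.3167 [-3.75  1.82  7.61] [0.47973 0.01995 0.16381]
18.3667 [-3.26  0.73  7.88] [0.47976 0.01993 0.16381]
18.4167 [-4.75  0.73  7.57] [0.47978 0.01993 0.16383]
18.4667 [-4.52  0.53  7.65] [0.47977 0.01995 0.16382]
18.5167 [-4.62  1.3   7.8 ] [0.47976 0.01995 0.16381]
spoon 0.51 [ 0.521 -0.284  0.012]
plate 0.71 [ 0.501 -0.294  0.012]
```

Request:
send_rows:
  deltas:
    - [[0.0003,0,0.0002],0]
    - [[0.0006,0,0.0004],0]
    - [[0.0006,0,0.0005],0]
    - [[0.0006,0,0.0005],0]
    - [[0.0006,0,0.0005],0]

```text
clock: 19.03
tool_pos: [0.4796, 0.02, 0.1636]
orientation: [180.0, 0.1, 159.7]
force: [-3.3, 0.4, 8.3]
opening: 0.0001
gripper_force: 4.3
```

Request:
send_rows:
  deltas:
    - [[0,0,0],0]
    - [[0,0,0],0]
    - [[0,0,0],0]
    - [[0,0,0],0]
    - [[0,0,0],0]

```text
clock: 19.45
tool_pos: [0.4796, 0.02, 0.1636]
orientation: [180.0, 0.1, 159.7]
force: [-3.6, -0.4, 7.9]
opening: 0.0006
gripper_force: 4.3
```

```bash
python3 -c "
from h import *
for i in range(6): p=ctrl.snapshot('scene'); o=ctrl.get_obs(); print(o['clock'],o['force'].round(2),o['tool_pos'].round(5))
save(p,'e',(200,110,340,260),4)"
```

```text
19.5 [-2.5  -0.06  8.26] [0.47959 0.02002 0.1636 ]
19.55 [-3.59 -0.01  8.77] [0.47958 0.02003 0.16359]
19.6 [-4.03  0.57  8.49] [0.47959 0.02004 0.1636 ]
19.65 [-3.    0.57  9.28] [0.4796  0.02003 0.16361]
19.7 [-3.48 -0.18  8.88] [0.4796  0.02004 0.16359]
19.75 [-2.39 -0.12  7.18] [0.47957 0.02004 0.16359]
```

View pics/e.png

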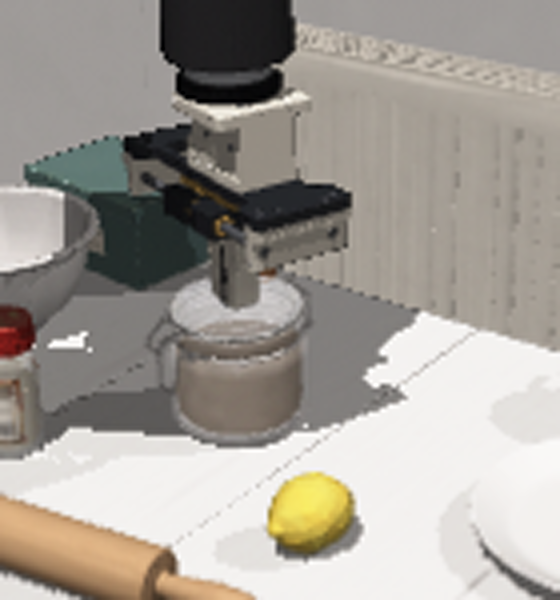

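The lid is shut with the fingers on its middle at (235,300), pressing with a steady 9 N or so. The clasp at (160,335) is free. I'm handing in.

```bash
python3 -c "
from plant import ctrl
print(ctrl.close_job())"
```

```text
the job is handed in; nothing more can be done
None
```

The spoon is lying on the plate, and I handed the job in with the lid shut and the fingers pressing its middle at about 9 N; the clasp is untouched, nothing else was bumped that I saw, and the hand-in returned no verdict.

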